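# Fit the ported cover on the pump housing's studs

### The arm

A 6-joint arm with a two-finger parallel gripper is mounted at the origin on the work surface. World frame = base frame: x ahead of the robot, y to its left, z up, the work surface at z = 0. Lengths are in mm, angles in rad, forces in N, time in s.
With the tool pointing down it reaches from about 350 to 975 mm from the base axis. Payload 7.1 kg.
Tool frame: the origin (TCP) lies midway between the tips of the shut fingers; the grasp point (between the pads) lies 19 mm behind it (ctrl.grip_point_offset is the distance from the TCP to the grasp point, in mm); z points along the fingers, y is the line along which they close (so a half turn about z gives the same grasp; the last joint's range is limited). The gripper opens to 88 mm and grips with 3 to 60 N. Pads are 20 mm wide; open, the fingers measure 115 mm over their backs; the gripper's body (75 mm by 178 mm) begins 61 mm behind the grasp point.
Start: joints at [-1.179, 0.423, 1.63, -0, 1.089, -0.019], TCP at [249.605, -572.977, 222.675] pointing down, gripper open.
Joint ranges: [-3, 3], [-0.9, 2.11], [0.09, 2.58], [-1.31, 4.45], [0.11, 2.69], [-2.54, 2.54]. Speed limits (rad/s): [2.39, 2.39, 3.01, 3.14, 3.14, 3.14].

### API

Orientations are given as a rotation vector (axis times angle).
In Python, from workcell import get_obs, optics, close_job, spotter, ctrl gives the robot as it stands. The module is installed in compiled form; this text tells all that it offers.
- The arm moves only by the tool move_arm, never from a script. Its argument "rows" is a list of rows, each a list of 5 numbers: the shift along the tool's x, y, z in cm, then the turn about the tool's z in degrees, then the opening in per cent of the stroke, from 0 (shut) to 100 (fully open). A call has 1 to 10 rows; each row shifts and turns the commanded pose from where the row before left it, along the tool's axes as they then stand; what a row does not reach is not made up. A row lasts 1/8 s, in which the tool goes at most 62.5 mm and 10.7 degrees, less where a joint would pass 70% of its speed; a pose out of reach is approached as far as the arm can. A call with a gripper value outside its range is refused whole. The fingers move at their own pace and stop on an object; the grip force is fixed at half the most. Time passes only in rows, so rows that do not move let the fingers close. It gives the time, the measured TCP pose, the force, the opening and the grip force at its end, in the units of the state.
- get_obs(): the state, without advancing time (a new reading comes with each control period).
- optics.get_image(name): name is "side" or "top"; returns the picture (400x640x3 uint8, blue, green, red); there is no depth.
- optics.calibration(name): a dict with "camera_matrix" (3x3 intrinsics, pixels), "xyz" and "orientation" of the camera in the world. Camera axes: x right, y down, z forward; pixel columns grow to the right and rows downward; lengths in mm; the calibration is good to about 2 mm. A picture is of the moment at which its call begins. calibration takes no time and is no camera call.
- close_job(): hands the job in; it is judged then, once.
Trained networks look in the newest picture that a camera, given by its name, has taken for a name from the list of things; names that differ only in an ending like _2 or _b are one class to them, and where a whole thing is asked for, a point or a joint stands for the part that bears it (a point fixed in the world has none). Each returns a list of dicts, best first, with "conf" (0 to 1); they miss things now and then, are a little off and sometimes report something else, mostly with a low value. They report only what shows in the picture. A call takes as long as a camera call. They do not tell look-alikes from the thing itself.
- spotter.find_in(camera, label): "point" ([column, row] in pixels, amid what is visible of it).
- spotter.regions_of(camera, label): "region" (400x640 bool, what is visible of it) and "point" ([column, row] in pixels, amid what is visible of it).
The state is a dict: "t": time; "qpos": joint angles; "qvel": joint speeds; "joint_torque": joint torques, N m; "ee_pos": TCP position; "orientation": TCP orientation; "ft_force": force on the tool from outside, world axes, zero at the start; "moment": the same for the moment, N m; "width": finger opening in mm; "grasp_force": force on a finger pad.
Only numpy, scipy, OpenCV 4.12 (cv2) and the standard library are available. Lean on these libraries where they do the work, as an engineer would, in place of code of your own. Each camera call takes 0.05 s, during which the arm holds its last target. There are 200 camera calls.

### The job

Put the loose round metal cover back on the pump housing: turn it so that its slot-shaped window lies over the slot-shaped port in the housing's top, and slide its three holes over the three studs until the cover lies fully home, flat on the housing. Let go of it, and do not move the other things on the bench.

Things in the scene. Friction and masses are not known exactly. Their poses are not given: they have to be found in the camera images.
- cover_grip (a point): Loose aluminium cover lying handle up: disc 180 mm across, 8 mm thick, about 0.65 kg. Handle: upright block on the disc's centre, 60 mm long (x), 18 mm wide (y), top 58 mm above the disc's underside. This point: on the disc's axis, 38 mm above the underside, 20 mm below the handle's top, the place to pinch the handle across its width. z up, x points from the axis to the window.
- cover_window (a point): Middle of the cover's window, on the disc's upper face, 66.5 mm from the axis along x (axes as cover_grip): a slot through the disc, curved about the axis, 55 to 78 mm radius, 38 degrees wide. The cover's three 17 mm through holes lie on a circle of 62 mm radius, at 60, 180 and 300 degrees counter-clockwise (seen from above) from the window.
- housing_face (a point): Centre of the flat top of the pump housing: fixed grey round block 180 mm across, 70 mm tall. z up, x points to the port. Three steel studs, 12 mm diameter, 22 mm tall above the face (top 5 mm tapers to 6 mm diameter), on a circle of 62 mm radius at 60, 180 and 300 degrees counter-clockwise from x. The cover fits at three angles; only one brings its window over the port.
- housing_port (a point): Middle of the housing's port, level with the top face, 66.5 mm from the axis along x (axes as housing_face): a curved pocket 48 mm deep with the same outline as the cover's window. Below it a flanged outlet stub, 44 mm diameter, sticks out of the housing's side, to 118 mm from the axis, centred 36 mm above the bench.
- blank: Bystander: heavy dark steel disc, 156 mm across and 22 mm thick, a small boss 14 mm high in its middle, without holes; lies on the bench. Origin at the centre of its underside.
- wrench: Bystander: open-ended wrench 190 mm long, lying on the bench in front of the robot.
- brush: Bystander: brush 180 mm long, lying on the bench, far left.
- tin: Bystander: steel tin, 80 mm diameter, 110 mm tall, standing far left.
- jar: Bystander: amber glass jar, 76 mm diameter, 100 mm tall, standing far right.
- collar: Bystander: dark steel ring, 120 mm across, 68 mm bore, 24 mm thick, lying far right.
- hammer: Bystander: hammer 240 mm long, lying at the far edge of the bench.
There are look-alikes about, which are no part of the job. Of the things shaped like the part that bears housing_face, the grey one is meant.

How it is judged:
By the outcome, as a careful person would: the job done as asked, in the order asked, and still so for the second after the job is handed in, with the robot touching nothing.
It also fails if it takes over 40 s, if anything falls off the work surface, if the arm or the gripper's body presses on something with over 40 N, if the wrist force passes 120 N, or if a joint passes its speed limit or range.

## Working session

There is one attempt and no reset: what is moved stays moved. The work goes in short steps, Python scripts to look and compute and a tool call to move; the robot and the scene stay as the last step left them, time stands still between calls to the robot, and variables do not carry over. Pictures are saved under pics/ and viewed, at most 10 in all, crops included, and the job is handed in when it is done.

Besides the shell and the picture viewer there is one more tool, called after "Request:" as name(argument=value, ...), one argument or row to a line, values as JSON. move_arm: Moves the arm, as the interface text tells. Its arguments: {"type":"object","properties":{"rows":{"type":"array","items":{"type":"array","items":{"type":"number"}}}},"required":["rows"]}

```bash
mkdir -p pics; cat > h.py <<'E'
import numpy as np,cv2
from scipy.spatial.transform import Rotation as R
from workcell import get_obs, optics, close_job, spotter, ctrl
def cal(n):
    c=optics.calibration(n);K=np.array(c["camera_matrix"]);o=np.array(c["orientation"])
    r=R.from_rotvec(o).as_matrix() if o.size==3 else (o if o.shape==(3,3) else R.from_quat(o).as_matrix())
    return K,r,np.array(c["xyz"])
def unproj(n,p,z):
    K,r,t=cal(n);d=r@np.linalg.inv(K)@np.array([p[0],p[1],1.]);return t+d*(z-t[2])/d[2]
def proj(n,P):
    K,r,t=cal(n);q=(np.atleast_2d(P)-t)@r@K.T;return q[:,:2]/q[:,2:]
E
python3 - <<'E'
from h import *
for n in ("top","side"):
    im=optics.get_image(n);cv2.imwrite(f"pics/{n}0.png",im)
    print(n,optics.calibration(n))
    for l,z in (("cover_grip",8),("cover_window",8),("housing_face",70),("housing_port",70),("blank",22)):
        for d in spotter.find_in(n,l)[:4]:print(l,np.round(d["point"],1),round(d["conf"],2),unproj(n,d["point"],z).round(1))
o=get_obs();print(o["t"],o["ee_pos"],o["orientation"],R.from_rotvec(o["orientation"]).as_matrix().round(3),o["width"],ctrl.grip_point_offset)
E
```

```text
top {'camera_matrix': array([[397.71393958,   0.        , 322.77203191],
       [  0.        , 397.71393958, 198.02872412],
       [  0.        ,   0.        ,   1.        ]]), 'xyz': array([ 287.80164476,    2.22489141, 1025.74915544]), 'orientation': array([-2.0378958 ,  2.17509775, -0.24840866])}
cover_grip [435.8 208.4] 0.7 [ 472.4 -309.2    8. ]
cover_grip [329.4 165.4] 0.43 [607.4 -40.    8. ]
cover_window [439.8 204. ] 0.61 [ 483.4 -321.2    8. ]
housing_face [193.4 217.4] 0.91 [477.2 302.2  70. ]
housing_face [195.8 338.2] 0.89 [196.9 294.9  70. ]
housing_port [189.1 218.4] 0.78 [475.4 312.7  70. ]
housing_port [196.2 339.3] 0.59 [194.4 294.   70. ]
blank [329.8 166.5] 0.61 [599.9 -40.2  22. ]
side {'camera_matrix': array([[395.21313461,   0.        , 321.04608942],
       [  0.        , 395.21313461, 198.61701148],
       [  0.        ,   0.        ,   1.        ]]), 'xyz': array([-57.65124908, 639.83616508, 641.10089228]), 'orientation': array([-0.90203938,  2.34394932, -1.27345086])}
cover_grip [390.7 185.3] 0.96 [ 466.8 -290.     8. ]
cover_window [391.2 182.6] 0.76 [ 474.7 -304.9    8. ]
cover_window [311.7 165.9] 0.53 [ 729.3 -214.4    8. ]
housing_face [335.7 355.7] 0.95 [183.5 318.5  70. ]
housing_port [332.8 355.3] 0.79 [187.5 321.2  70. ]
housing_port [223.8 280.8] 0.77 [456.6 338.4  70. ]
housing_port [303.7 202. ] 0.24 [535.   26.7  70. ]
blank [298.  201.6] 0.9 [598.  -15.4  22. ]
0.6 [ 249.58889267 -572.97843414  222.70248952] [3.07556094e+00 6.40708501e-01 3.42634069e-05] [[ 0.917  0.399  0.   ]
 [ 0.399 -0.917  0.   ]
 [ 0.     0.    -1.   ]] 87.77289452274935 18.700000000000003
```

View pics/top0.png

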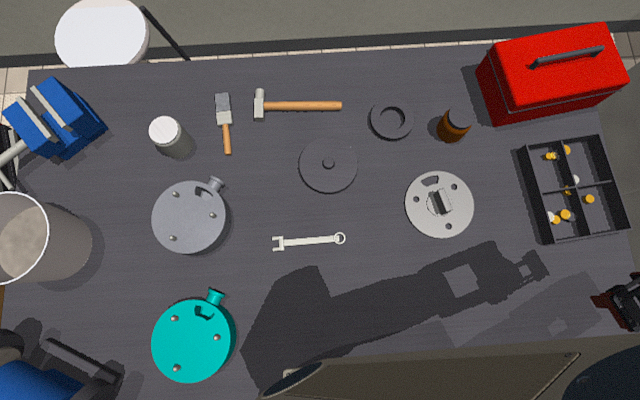

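View pics/side0.png

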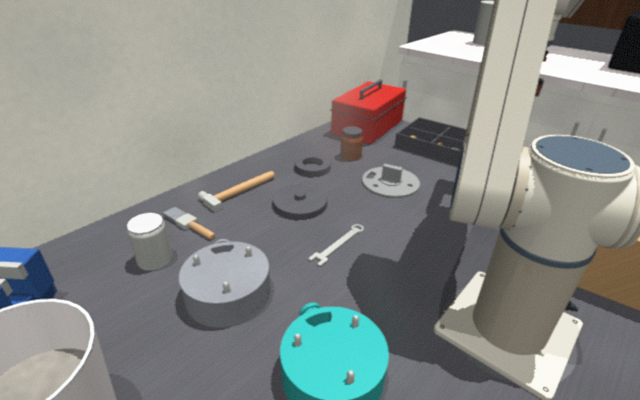

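The top view shows the cover at about (440,204), its window near (431,182). The grey housing is at about (190,217), its port near (206,197). The teal look-alike sits at (195,340). Next I'll measure precisely with enlarged crops.

```bash
cat > m1.py <<'E'
from h import *
im=optics.get_image("top")
def crop(c,w=50,s=7): return cv2.resize(im[c[1]-w:c[1]+w,c[0]-w:c[0]+w],None,fx=s/1.75,fy=s/1.75,interpolation=cv2.INTER_CUBIC)
cv2.imwrite("pics/crops1.png",np.hstack([crop((190,217)),crop((440,204))]))
for l,z,near in (("housing_face",70,(475,302)),("cover_grip",8,(472,-309))):
    for d in spotter.regions_of("top",l):
        m=d["region"].astype(np.uint8);P=unproj("top",d["point"],z)
        if np.hypot(*(P[:2]-near))>60: continue
        c=max(cv2.findContours(m,0,cv2.CHAIN_APPROX_NONE)[0],key=cv2.contourArea)[:,0]
        W=np.array([unproj("top",p,z)[:2] for p in c]).astype(np.float32)
        print(l,d["conf"],m.sum(),cv2.boundingRect(c),cv2.fitEllipse(W),cv2.minEnclosingCircle(W))
for l in("cover_window","housing_port"):
    for d in spotter.regions_of("top",l):print(l,d["conf"],d["point"],d["region"].sum(),unproj("top",d["point"],8 if l[0]=='c' else 70).round(1))
E
python3 m1.py
```

```text
housing_face 0.7 4856 (151, 177, 80, 80) ((479.4447021484375, 306.5288391113281), (191.9088897705078, 192.8228759765625), 0.9923519492149353) ((484.86968994140625, 302.6220703125), 103.69576263427734)
cover_grip 0.58 3449 (404, 172, 70, 67) ((483.22076416015625, -317.5290832519531), (177.34559631347656, 178.54202270507812), 24.370210647583008) ((483.4909362792969, -317.543701171875), 90.76554870605469)
cover_window 0.81 [438.8, 202.6] 3473 [ 487.3 -319.     8. ]
housing_port 0.93 [194.8, 339.3] 5762 [194.6 297.2  70. ]
housing_port 0.85 [189.6, 214.7] 4830 [484.5 311.5  70. ]
```

View pics/crops1.png

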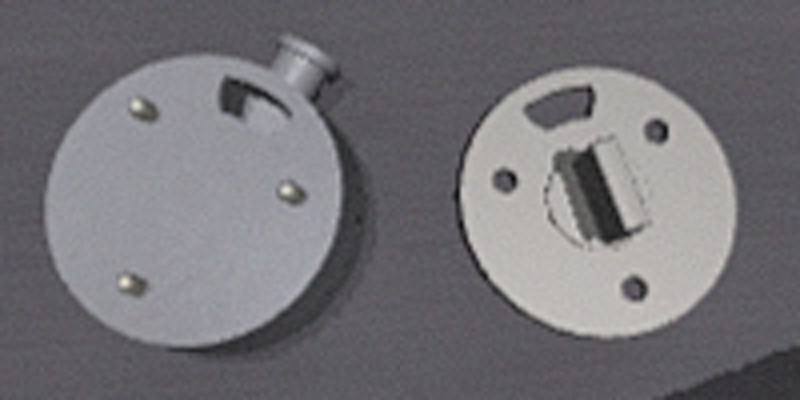

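The left crop shows the grey housing: studs near (145,108), (291,192) and (132,285), port near (255,100). The right crop shows the cover: holes at (505,180), (657,130) and (635,289), window at (561,107). Next I'll fit the poses and overlay the model.

```bash
cat > m2.py <<'E'
from h import *
from scipy.optimize import least_squares
im=optics.get_image("top")
def pol(r,a,z):a=np.radians(a);return np.stack([r*np.cos(a),r*np.sin(a),z+0*a],-1)
def place(p,L):c,s=np.cos(p[2]),np.sin(p[2]);return np.stack([p[0]+c*L[:,0]-s*L[:,1],p[1]+s*L[:,0]+c*L[:,1],L[:,2]],-1)
H=np.array([60,180,300.])
def fit(pts,L,p0,cam="top"):
    s=least_squares(lambda p:(proj(cam,place(p,L))-pts).ravel(),p0);return s.x,np.abs(s.fun).max()
out=np.array
if __name__=="__main__":
    g=cv2.cvtColor(im,cv2.COLOR_BGR2GRAY)
    # cover: order holes 60,180,300 ccw from window (window up-left; ccw seen from above = image ccw)
    cp=np.array([[505,180],[635,289],[657,130],[561,107]],float);cp=cp/4+[390-100,154]-.4
    # refine holes by dark centroid
    for i in range(4):
        x,y=np.round(cp[i]).astype(int);w=4 if i<3 else 9
        h=4 if i<3 else 6
        b=(170-g[y-h:y+h+1,x-w:x+w+1].astype(float)).clip(0,80);b[b<15]=0
        Y,X=np.mgrid[y-h:y+h+1,x-w:x+w+1];cp[i]=[(X*b).sum()/b.sum(),(Y*b).sum()/b.sum()]
    print(cp.round(1))
    CL=np.vstack([pol(62,H,8.),[[66.5,0,8]]])
    pc,e=fit(cp[:3],CL[:3],[483,-317,.3]);print("cover",pc.round(2),np.degrees(pc[2]),e, "window err",proj("top",place(pc,CL[3:]))-cp[3])
    hp=np.array([[142,106],[129,283],[288,190]],float)/4+[140,167]-.4
    ph,e=fit(hp,pol(62,H,83.),[478,303,-.6]);print("housing",ph.round(2),np.degrees(ph[2]),e)
    S=8;big=lambda c,w:cv2.resize(im[c[1]-w:c[1]+w,c[0]-w:c[0]+w],None,fx=S,fy=S,interpolation=cv2.INTER_CUBIC)
    A=np.linspace(0,360,73);a=np.linspace(-19,19,9)
    win=lambda z:np.vstack([pol(55,a,z),pol(78,a[::-1],z),pol(55,a[:1],z)])
    def ov(b,c,w,p,L,col):cv2.polylines(b,[np.round((proj("top",place(p,L))-[c[0]-w,c[1]-w]+.5)*S).astype(np.int32)],False,col,1)
    o=[]
    for c,p,z in(((190,217),ph,70.),((440,204),pc,8.)):
        b=big(c,48)
        ov(b,c,48,p,pol(90,A,z),(0,0,255));ov(b,c,48,p,win(z),(0,255,0))
        for q in H:
            k=[62*np.cos(np.radians(q)),62*np.sin(np.radians(q)),0]
            if z>8:
                ov(b,c,48,p,pol(6,A,70.)+k,(0,255,255));ov(b,c,48,p,pol(3,A,92.)+k,(255,0,255))
            else: ov(b,c,48,p,pol(8.5,A,8.)+k,(0,255,255))
        o.append(b[:,:][0:768])
    cv2.imwrite("pics/ov1.png",cv2.resize(np.hstack(o),(800,400),interpolation=cv2.INTER_AREA))
E
python3 m2.py
```

```text
[[415.8 198.7]
 [448.3 225.7]
 [453.7 186.4]
 [429.9 180.2]]
cover [ 4.8494e+02 -3.1996e+02  2.5000e-01] 14.500004928840113 0.03097335128461509 window err [[-0.02457392  0.01537732]]
housing [482.44 315.48  -0.57] -32.81307205770349 0.42158664492666276
```

View pics/ov1.png

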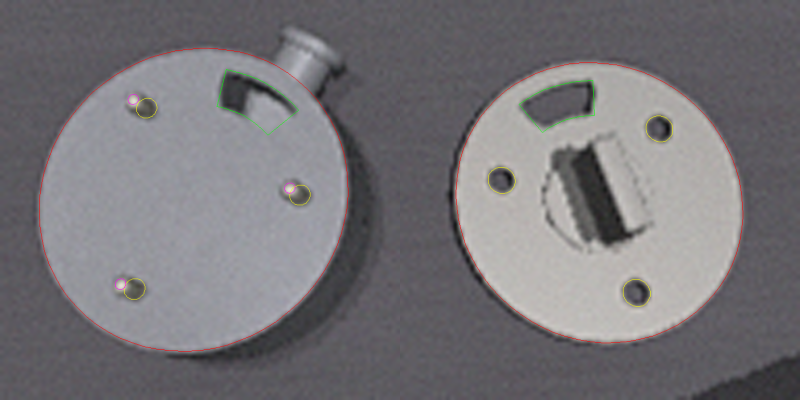

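Both fits sit well on the picture: cover at (485, −320) with yaw 14.5°, housing at (482, 315) with yaw −32.8°. Because of the last joint's range I'll grasp with the half-turned tool, at yaw 194.5°, and place at 147.2°.

Request:
move_arm(
  rows=[
    [4.52,-1.97,0,0,100],
    [4.52,-1.97,0,0,100],
    [4.52,-1.97,0,0,100],
    [4.52,-1.97,0,0,100],
    [4.52,-1.97,0,0,100],
    [4.52,-1.97,0,0,100],
    [4.52,-1.97,0,0,100],
    [0,0,0,-10.6,100],
    [0,0,0,-10.6,100],
    [0,0,0,-10.6,100],
  ],
)

```text
t: 2.15
ee_pos: [484.8, -319.9, 222.7]
orientation: [2.777, 1.468, 0.0]
ft_force: [-0.1, -0.2, 0.9]
width: 87.7
grasp_force: 0.0
```

Request:
move_arm(
  rows=[
    [0,0,0,-10.6,100],
    [0,0,0,-10.6,100],
    [0,0,0,-10.6,100],
    [0,0,0,-10.6,100],
    [0,0,0,-10.6,100],
    [0,0,0,-10.6,100],
    [0,0,0,-10.6,100],
    [0,0,0,-10.6,100],
    [0,0,0,-10.6,100],
    [0,0,0,-10.6,100],
  ],
)

```text
t: 3.4
ee_pos: [484.6, -320.2, 222.7]
orientation: [0.5, 3.101, -0.0]
ft_force: [0.3, -0.1, -0.6]
width: 87.9
grasp_force: 0.0
```

Request:
move_arm(
  rows=[
    [0,0,2,-10.6,100],
    [0,0,2,-10.6,100],
    [0,0,2,-10.6,100],
    [0,0,0,-1.4,100],
    [0,0,0,0,100],
  ],
)

```text
t: 4.03
ee_pos: [485.0, -320.5, 163.3]
orientation: [-0.393, 3.116, -0.001]
ft_force: [-0.7, -0.1, 0.3]
width: 87.7
grasp_force: 0.0
```

```bash
cat >> h.py <<'E'
def delta(x,y,z,yaw):
    o=get_obs();M=R.from_rotvec(o["orientation"]).as_matrix()
    d=M.T@(np.array([x,y,z])-o["ee_pos"]);cy=np.degrees(np.arctan2(M[1,0],M[0,0]))
    print("t",round(o["t"],2),"pos",o["ee_pos"].round(1),"yaw",cy.round(2),"tilt",M[:,2].round(4),"q",np.round(o["qpos"],2),"F",np.round(o["ft_force"],1),"M",np.round(o["moment"],2),"w",round(o["width"],1),"g",round(o["grasp_force"],1))
    print("shift cm",(d/10).round(2),"turn",round(-((yaw-cy+180)%360-180),2))
E
python3 -c "
from h import *
delta(484.9,-320,19.3,194.5)
for n in('top','side'):cv2.imwrite(f'pics/{n}2.png',optics.get_image(n))
a=cv2.imread('pics/side2.png')[120:240,330:470];cv2.imwrite('pics/s2.png',cv2.resize(a,None,fx=5,fy=5,interpolation=2))"
```

```text
t 4.03 pos [ 485.  -320.5  163.3] yaw -165.63 tilt [ 7.e-04 -4.e-04 -1.e+00] q [-0.6   0.43  1.77  0.    0.93 -2.43] F [-0.7 -0.1  0.3] M [ 0.07 -0.11  0.04] w 87.7 g 0.0
shift cm [1.00e-02 6.00e-02 1.44e+01] turn -0.13
```

Request:
move_arm(
  rows=[
    [0,0,4,0,100],
    [0,0,4,0,100],
    [0,0,4,0,100],
    [0,0,1.7,0,100],
    [0,0,0.7,0,100],
    [0,0,0,0,0],
    [0,0,0,0,0],
    [0,0,0,0,0],
    [0,0,0,0,0],
    [0,0,0,0,0],
  ],
)

```text
t: 5.38
ee_pos: [484.7, -320.3, 18.9]
orientation: [-0.397, 3.116, -0.0]
ft_force: [-0.2, -0.6, -1.0]
width: 40.9
grasp_force: 0.0
```

```bash
python3 -c "
from h import *
delta(484.9,-320,19.3,194.5)
a=optics.get_image('side')[120:240,330:470];cv2.imwrite('pics/s3.png',cv2.resize(a,None,fx=5,fy=5,interpolation=2))"
```

```text
t 5.38 pos [ 484.7 -320.3   18.9] yaw -165.46 tilt [ 3.e-04 -2.e-04 -1.e+00] q [-0.6   0.66  1.82  0.    0.66 -2.43] F [-0.2 -0.6 -1. ] M [ 0.05 -0.1  -0.01] w 40.9 g 0.0
shift cm [-0.03  0.02 -0.04] turn 0.04
```

View pics/s3.png

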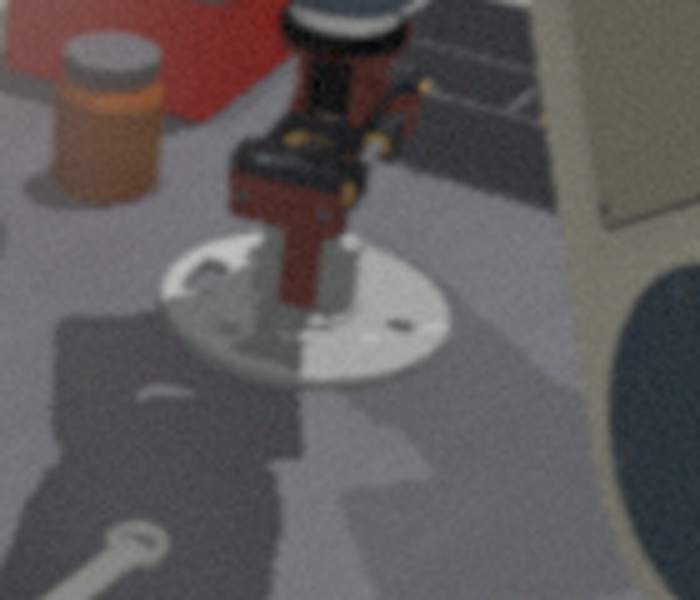

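The finger is centred on the handle, at about (300,270) in the crop, and still closing. I'll finish the grip and lift.

Request:
move_arm(
  rows=[
    [0,0,0,0,0],
    [0,0,0,0,0],
    [0,0,0,0,0],
    [0,0,0,0,0],
    [0,0,0,0,0],
    [0,0,0,0,0],
  ],
)

```text
t: 6.18
ee_pos: [484.4, -319.9, 18.6]
orientation: [0.397, -3.116, -0.001]
ft_force: [0.0, 4.2, 1.4]
width: 17.9
grasp_force: 30.0
```

Request:
move_arm(
  rows=[
    [0,0,-1,0,0],
    [0,0,-2,0,0],
    [0,0,-3,0,0],
    [0,0,-4,0,0],
    [0,0,-4,0,0],
    [0,0,-4,0,0],
    [0,0,0,0,0],
  ],
)

```text
t: 7.05
ee_pos: [486.5, -321.7, 202.7]
orientation: [-0.397, 3.11, -0.009]
ft_force: [0.2, 0.1, -7.4]
width: 18.0
grasp_force: 30.0
```

```bash
python3 -c "
from h import *
delta(482.4,315.5,190,147.2)"
```

```text
t 7.05 pos [ 486.5 -321.7  202.7] yaw -165.46 tilt [ 0.0067 -0.0048 -1.    ] q [-0.6   0.38  1.75 -0.    1.   -2.43] F [ 0.2  0.1 -7.4] M [ 0.07 -0.17  0.02] w 18.0 g 30.0
shift cm [-15.59  61.79   0.97] turn 47.34
```

Request:
move_arm(
  rows=[
    [-0.5,1.93,0,0,0],
    [-0.97,3.86,0,0,0],
    [-0.97,3.86,0,0,0],
    [-0.97,3.86,0,0,0],
    [-0.97,3.86,0,0,0],
    [-0.97,3.86,0,0,0],
    [-0.97,3.86,0,0,0],
    [-0.97,3.86,0,0,0],
    [-0.97,3.86,0,0,0],
    [-0.97,3.86,0,0,0],
  ],
)

```text
t: 8.3
ee_pos: [479.7, 59.7, 196.8]
orientation: [0.398, -3.113, -0.0]
ft_force: [0.7, -1.1, -7.1]
width: 18.0
grasp_force: 30.0
```

Request:
move_arm(
  rows=[
    [-0.97,3.86,0,0,0],
    [-0.97,3.86,0,0,0],
    [-0.97,3.86,0,0,0],
    [-0.97,3.86,0,0,0],
    [-0.97,3.86,0,0,0],
    [-0.97,3.86,0,0,0],
    [-0.5,1.93,0,0,0],
    [0,0,0,6,0],
    [0,0,0,9,0],
    [0,0,0,9,0],
  ],
)

```text
t: 9.55
ee_pos: [478.7, 315.9, 197.1]
orientation: [-0.267, -3.128, 0.003]
ft_force: [-0.8, -0.0, -6.1]
width: 17.8
grasp_force: 30.0
```

Request:
move_arm(
  rows=[
    [0,0,0,9,0],
    [0,0,0,9,0],
    [0,0,0,5.3,0],
    [0,0,0,0,0],
    [0,0,0,0,0],
  ],
)

```text
t: 10.18
ee_pos: [479.5, 316.2, 198.0]
orientation: [-0.883, -3.014, 0.002]
ft_force: [-0.1, -0.0, -6.6]
width: 17.9
grasp_force: 30.0
```

```bash
python3 -c "
from h import *
delta(482.4,315.5,150,147.2)
for n,(x,y,w,h) in(('side',(140,120,200,200)),('top',(110,130,160,160))):
    im=optics.get_image(n);cv2.imwrite(f'pics/{n}4.png',im)
    cv2.imwrite(f'pics/{n}4c.png',cv2.resize(im[y:y+h,x:x+w],(400,400),interpolation=2))
cv2.imwrite('pics/c4.png',np.hstack([cv2.imread('pics/side4c.png'),cv2.imread('pics/top4c.png')]))"
```

```text
t 10.18 pos [479.5 316.2 198. ] yaw 147.34 tilt [-1.3e-03 -9.0e-04 -1.0e+00] q [ 0.56  0.38  1.76 -0.    1.   -0.44] F [-0.1 -0.  -6.6] M [-0.01 -0.15 -0.01] w 17.9 g 30.0
shift cm [-0.29  0.1   4.8 ] turn 0.14
```

View pics/c4.png

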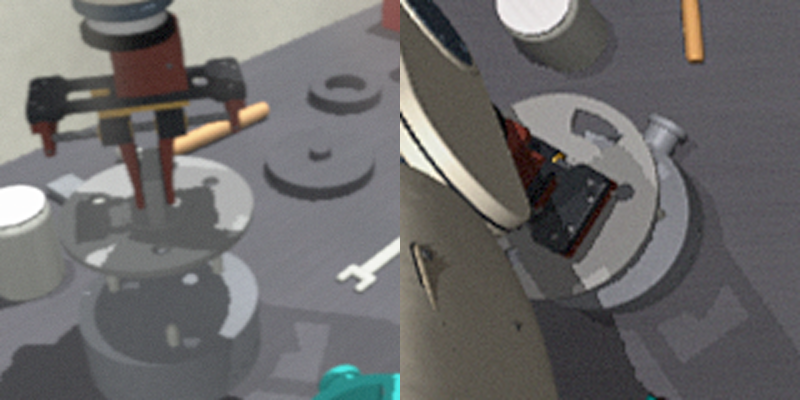

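The cover hangs level over the housing, window toward the port. I'll check alignment by overlaying predictions on both cameras.

```bash
cat > m3.py <<'E'
from h import *
from m2 import pol,place,H
ph=np.array([482.44,315.48,np.radians(-32.8)]);pc=np.array([479.5,316.2,np.radians(-32.6)])
A=np.linspace(0,360,73);a=np.linspace(-19,19,9)
win=lambda z:np.vstack([pol(55,a,z),pol(78,a[::-1],z),pol(55,a[:1],z)])
def pan(f,cam,x,y,w,S,items):
    b=cv2.resize(cv2.imread(f)[y:y+w,x:x+w],None,fx=S,fy=S,interpolation=2)
    for p,L,col in items:cv2.polylines(b,[np.round((proj(cam,place(p,L))-[x,y]+.5)*S*16).astype(np.int32)],False,col,1,cv2.LINE_AA,4)
    return cv2.resize(b,(400,400),interpolation=cv2.INTER_AREA)
k=lambda q:np.array([62*np.cos(np.radians(q)),62*np.sin(np.radians(q)),0])
hou=[(ph,pol(90,A,70.),(0,0,255)),(ph,win(70.),(0,255,0))]+[(ph,pol(6,A,70.)+k(q),(0,255,255)) for q in H]+[(ph,pol(3,A,92.)+k(q),(255,0,255)) for q in H]
z=198-19.3+8
cov=[(pc,pol(90,A,z),(0,0,255)),(pc,win(z),(0,255,0))]+[(pc,pol(8.5,A,z)+k(q),(0,255,255)) for q in H]
cv2.imwrite("pics/ov4.png",np.hstack([pan("pics/side0.png","side",170,225,110,8,hou),pan("pics/side4.png","side",160,180,120,8,cov)]))
cv2.imwrite("pics/ov4t.png",pan("pics/top4.png","top",140,160,90,8,cov))
E
python3 m3.py
```

```text
(no output)
```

View pics/ov4.png

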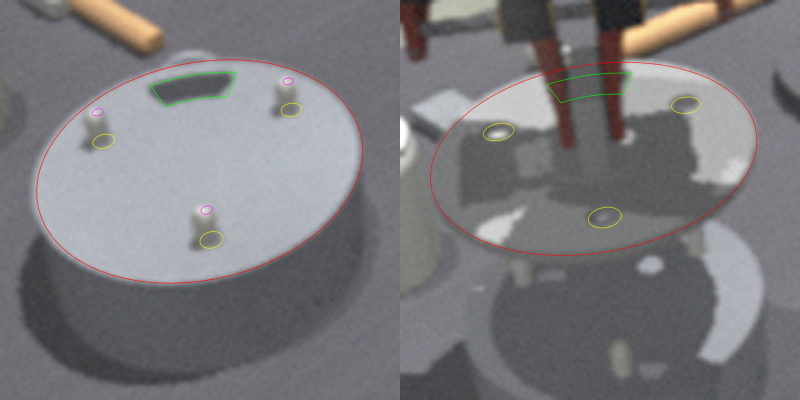

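View pics/ov4t.png

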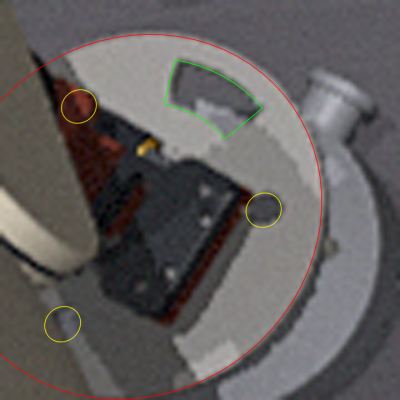

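The overlays match to within about 2 mm in both views. I'll descend to just above the studs and then step down slowly while watching the force.

Request:
move_arm(
  rows=[
    [-0.29,0.1,1,0.1,0],
    [0,0,2.5,0,0],
    [0,0,2.5,0,0],
    [0,0,1.2,0,0],
    [0,0,0,0,0],
    [0,0,0,0,0],
  ],
)

```text
t: 11.08
ee_pos: [483.7, 316.3, 127.4]
orientation: [0.888, 3.012, 0.002]
ft_force: [0.2, -0.7, -5.4]
width: 17.9
grasp_force: 30.0
```

```bash
cat > m4.py <<'E'
from h import *
import sys
delta(482.4,315.5,88.8,147.2)
a=optics.get_image('side')[205:335,160:290];b=optics.get_image('top')[165:265,145:245]
cv2.imwrite(sys.argv[1],np.hstack([cv2.resize(i,(400,400),interpolation=2) for i in(a,b)]))
E
python3 m4.py pics/c5.png
```

```text
t 11.07 pos [483.7 316.3 127.4] yaw 147.14 tilt [ 1.2e-03  7.0e-04 -1.0e+00] q [ 0.56  0.48  1.8   0.    0.86 -0.44] F [ 0.2 -0.7 -5.4] M [-0.   -0.17 -0.03] w 17.9 g 30.0
shift cm [ 0.07 -0.14  3.86] turn -0.06
```

View pics/c5.png

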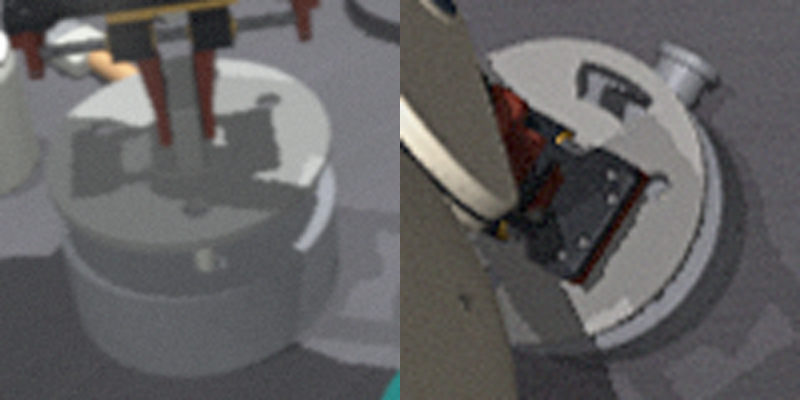

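The window sits over the port and the stud shows through the right-hand hole, at (657,183) in the top crop. I'll continue down gently.

Request:
move_arm(
  rows=[
    [0.05,-0.1,0.6,0,0],
    [0,0,0.6,0,0],
    [0,0,0.3,0,0],
    [0,0,0.3,0,0],
    [0,0,0,0,0],
  ],
)

```text
t: 11.8
ee_pos: [482.0, 315.3, 108.4]
orientation: [-0.889, -3.013, 0.001]
ft_force: [-1.2, -0.3, -6.6]
width: 17.6
grasp_force: 30.0
```

```bash
python3 -c "
from h import *
delta(482.4,315.5,88.8,147.2)"
```

```text
t 11.8 pos [482.  315.3 108.4] yaw 147.14 tilt [-4.e-04 -3.e-04 -1.e+00] q [ 0.56  0.51  1.81  0.    0.82 -0.44] F [-1.2 -0.3 -6.6] M [ 0.04 -0.18  0.02] w 17.6 g 30.0
shift cm [-0.02  0.04  1.96] turn -0.06
```

Underside at about z 89.8, just past the stud tips, with no contact force. Continuing.

Request:
move_arm(
  rows=[
    [0,0,0.2,0,0],
    [0,0,0.2,0,0],
    [0,0,0.2,0,0],
    [0,0,0.2,0,0],
    [0,0,0,0,0],
  ],
)

```text
t: 12.42
ee_pos: [482.0, 315.3, 100.5]
orientation: [-0.889, -3.013, 0.0]
ft_force: [0.5, -0.4, -6.1]
width: 17.8
grasp_force: 30.0
```

Request:
move_arm(
  rows=[
    [0,0,0.2,0,0],
    [0,0,0.2,0,0],
    [0,0,0.2,0,0],
    [0,0,0.2,0,0],
    [0,0,0,0,0],
  ],
)

```text
t: 13.05
ee_pos: [482.0, 315.3, 92.5]
orientation: [-0.889, -3.013, 0.0]
ft_force: [0.4, -0.2, -6.5]
width: 18.0
grasp_force: 30.0
```

No side force, so it is sliding freely over the studs. Now the last 4 mm.

Request:
move_arm(
  rows=[
    [0,0,0.15,0,0],
    [0,0,0.1,0,0],
    [0,0,0.1,0,0],
    [0,0,0,0,0],
  ],
)

```text
t: 13.55
ee_pos: [482.1, 315.3, 89.1]
orientation: [-0.889, -3.013, 0.0]
ft_force: [0.3, 0.8, -7.0]
width: 17.7
grasp_force: 30.0
```

Request:
move_arm(
  rows=[
    [0,0,0.05,0,0],
    [0,0,0.05,0,0],
    [0,0,0,0,0],
  ],
)

```text
t: 13.92
ee_pos: [482.2, 315.4, 88.6]
orientation: [0.889, 3.013, 0.0]
ft_force: [-1.1, -1.8, 0.7]
width: 18.0
grasp_force: 30.0
```

The force rose by the cover's weight, so it is seated. I'll release and retreat straight up.

Request:
move_arm(
  rows=[
    [0,0,0,0,60],
    [0,0,0,0,60],
    [0,0,0,0,60],
    [0,0,0,0,60],
    [0,0,0,0,60],
    [0,0,0,0,60],
  ],
)

```text
t: 14.68
ee_pos: [482.1, 315.4, 88.2]
orientation: [-0.889, -3.013, 0.0]
ft_force: [0.5, 0.6, -0.2]
width: 52.6
grasp_force: 0.0
```

Request:
move_arm(
  rows=[
    [0,0,-1,0,60],
    [0,0,-2,0,60],
    [0,0,-4,0,60],
    [0,0,-5,0,60],
    [0,0,-5,0,60],
    [1.5,-5,-2,0,60],
    [1.5,-5,0,0,60],
    [1.5,-5,0,0,60],
    [1.5,-5,0,0,60],
    [0,0,0,0,60],
  ],
)

```text
t: 15.92
ee_pos: [320.7, 178.2, 278.6]
orientation: [0.89, 3.013, 0.0]
ft_force: [-0.1, 0.5, 1.0]
width: 52.4
grasp_force: 0.0
```

```bash
python3 m4.py pics/c6.png
```

```text
t 15.93 pos [320.7 178.2 278.6] yaw 147.09 tilt [ 1.e-04 -0.e+00 -1.e+00] q [ 0.47 -0.06  2.09 -0.    1.11 -0.52] F [-0.1  0.5  1. ] M [ 0.03 -0.17 -0.03] w 52.4 g 0.0
shift cm [-6.11 20.31 18.98] turn -0.11
```

View pics/c6.png

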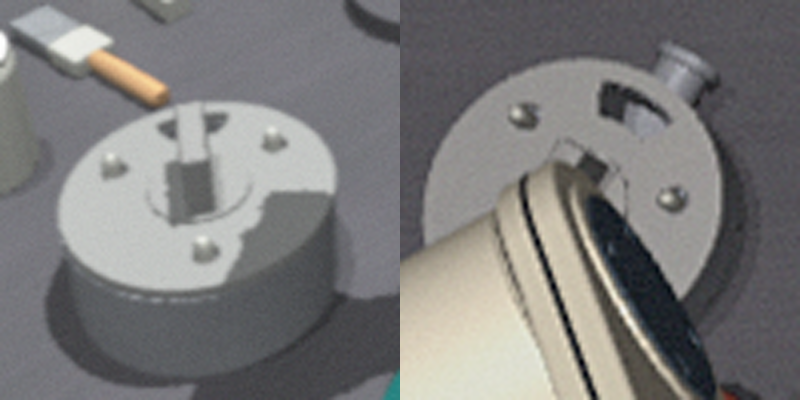

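The cover lies flat on the grey housing. All three studs come through, at (113,165), (273,140) and (205,250) in the side crop. The window is over the port, at (635,105) in the top crop, and the robot is clear.

```bash
python3 -c "
from h import *
print(close_job())"
```

```text
the job is handed in; nothing more can be done
None
```

The cover is back on the grey housing, flat, with its window over the port and all three studs through its holes; I let go, backed the arm clear, and handed the job in at about 16 s.

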